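# Refit the hob's control knob and hold it pressed

### The arm

A 7-joint arm with a two-finger parallel gripper is mounted at the origin on a cart in front of the work surface, level with it; the furniture and walls round the work are solid. World frame = base frame: x ahead of the robot, y to its left, z up, the work surface at z = 0. Lengths are in m, angles in rad, forces in N, time in s.
With the tool pointing down it reaches from about 0.425 to 0.95 m from the base axis. Payload 16.7 kg.
Tool frame: the origin (TCP) lies on the centre line of the jaws, within the pads' length; the fingertips stand 19 mm ahead of it and the grasp point (between the pads) is the TCP (env.tip_reach is the distance from the TCP to the fingertips, in m); z points along the fingers, y is the line along which they close (so a half turn about z gives the same grasp; the last joint's range is limited). The gripper opens to 94 mm and grips with 3 to 60 N. Pads are 16 mm wide; open, the fingers measure 119 mm over their backs; the gripper's body (75 mm by 177 mm) begins 78 mm behind the grasp point.
Start: joints at [0.994, 0.426, 0.074, 1.606, -0.034, 1.111, -0.067], TCP at [0.28, -0.614, 0.224] pointing down, gripper open.
Joint ranges: [-2.85, 2.85], [-0.5, 2.14], [-1.23, 1.37], [0.21, 2.46], [-1.02, 4.16], [0.16, 2.05], [-2.73, 2.73]. Speed limits (rad/s): [1.89, 1.89, 2.39, 2.39, 3.01, 3.01, 3.01].

### API

Orientations are given as a unit quaternion [w, x, y, z].
In Python, from plant import env gives the robot as it stands.
- The arm moves only by the tool arm_command, never from a script. Its argument "commands" is a list of rows, each an object of numbers: "x", "y", "z": the shift along the tool's x, y, z in mm; "twist": the turn about the tool's z in rad; "jaw": the opening, from -1 (shut) to 1 (fully open). A call has 1 to 5 rows; each row is the pose to reach, as a shift and turn from the pose commanded when the call began, along the tool's axes at that moment; what a row does not reach only later rows make up. A row lasts 1/8 s, in which the tool goes at most 62.5 mm and 10.7 degrees, less where a joint would pass 70% of its speed; a pose out of reach is approached as far as the arm can. A call with a gripper value outside its range is refused whole. The fingers move at their own pace and stop on an object; "grip_force" is the grip in N (left out, the last holds). Time passes only in rows, so rows that repeat a pose let the fingers close. It gives the time, the measured TCP pose, the force, the opening and the grip force at its end, in the units of the state.
- env.read_state(): the state, without advancing time (a new reading comes with each control period).
- env.camera(name): name is "scene" or "top" or "wrist"; returns the picture (480x640x3 uint8, red, green, blue); there is no depth.
- env.camera_params(name): a dict with "camera_matrix" (3x3 intrinsics, pixels), "rvec" (rotation vector, rad) and "tvec" (3), from world to camera coordinates, as OpenCV has them; the wrist camera has in their place "tool_from_camera" (4x4, takes a point from camera to tool coordinates, whose origin is the TCP and whose axes are the flange's). Camera axes: x right, y down, z forward; pixel columns grow to the right and rows downward; lengths in m; the calibration is good to about 2 mm. The wrist camera is an equidistant fisheye: a pixel r from the principal point sees the ray r / f radians off the axis. A picture is of the moment at which its call begins: read the wrist's pose just before it. camera_params takes no time and is no camera call.
- env.sign_off(): hands the job in; it is judged then, once.
The state is a dict: "time": time; "q": joint angles; "joint_velocities": joint speeds; "joint_efforts": joint torques, N m; "tcp_pos": TCP position; "eef_rot": TCP orientation; "ft_force": force on the tool from outside, world axes, zero at the start; "wrist_torque": the same for the moment, N m; "finger_gap": finger opening in m; "finger_force": force on a finger pad.
Only numpy, scipy, OpenCV 4.12 (cv2) and the standard library are available. Lean on these libraries where they do the work, as an engineer would, in place of code of your own. Each camera call takes 0.05 s, during which the arm holds its last target. There are 200 camera calls.

### The job

Get the portable hob ready to start: slide the steel heat diffuser by its handle across the glass, without lifting it off, until the disc lies inside the large printed cooking ring. Then fit the loose knob on the brass D-shaped stem, turned so that the flat in its bore matches the flat of the stem, push it fully home, and press knob and stem down to the stop. Finish while still holding the knob pressed down; leave the garlic, the salt shaker and the spice jar where they stand.

Things in the scene. Friction and masses are not known exactly. Their poses are not given: they have to be found in the camera images.
- hob: portable hob, fixed: steel housing, flat black glass top, 300 (x) x 420 (y) x 45 mm high; origin at the centre of its underside, glass at z = 45 mm, x to its back, y to its left. Turned up to 0.18 rad. The stem stands 105 mm to the front and 155 mm to the right of the centre, on a steel dial disc (54 mm diameter, 4 mm thick).
- ring (a point): centre of the printed cooking ring, on the glass: a thin white circle of 150 mm diameter (a second circle of 70 mm lies inside it), 30 mm behind and 20 mm to the right of the hob's centre.
- diffuser: heat diffuser loose on the glass left of the ring, about 0.6 kg: flat steel disc, 130 mm diameter, 7 mm thick; origin at the centre of its underside, z up. Black bar handle along its own -x, roughly towards the robot: 14 mm wide (along y), from 76 to 138 mm from the disc's centre and from 7 to 29 mm above the glass. Inside the ring = centre within 12 mm of the ring's.
- knob: loose aluminium knob, 80 g, upright on the worktop left or right of the hob: skirt 48 mm diameter, 18 mm high; on it a bar grip 46 mm long (x), 16 mm wide (y), from 18 to 38 mm above the underside. Origin at the centre of the underside, z up. D-shaped bore from below: 18 mm diameter, 16 mm deep, flat on the +x side 3.5 mm from the axis; a black line on the bar marks the +x end.
- stem_tip (a point): centre of the brass stem's tip, 73 mm above the worktop: upright D, 16 mm diameter, 24 mm out of the dial disc, last 5 mm tapered by 2 mm all round; flat on its +x side, 2.5 mm from the axis, where the dial disc has a black mark; z up. Cannot turn. The knob fits when its x points as the stem's x within 0.1 rad; fully home its origin is 16 mm below this point, 8 mm above the dial (2 mm pressed).
- stem (a joint): how far the stem is pressed down: 0 released, 0.006 m at its stop. A spring holds it up: it begins to sink at 3 N and reaches the stop at 9 N. Pressed means more than 0.004.
- garlic: garlic bulb, 50 mm, on the other side of the hob from the knob; not to be disturbed. Origin at the centre of its underside.
- salt_shaker: salt shaker, 44 mm diameter, 90 mm high, to the right of the hob's back part; not to be disturbed. Origin at the centre of its underside.
- spice_jar: spice jar with a black lid, 41 mm diameter, 105 mm high, to the left of the hob's back part; not to be disturbed. Origin at the centre of its underside.
Things that resemble listed ones, but are neither listed nor needed, are in the scene too. What is shaped like the knob but blue is not meant.

How it is judged:
By the outcome, as a careful person would: the job done as asked, in the order asked, and still so for the second after the job is handed in, while the arm keeps its last pose, push and grip.
It also fails if it takes over 72 s, if anything falls off the work surface, if the arm or the gripper's body presses on something with over 40 N, if the wrist force passes 120 N, or if a joint passes its speed limit or range.

## Working session

There is one attempt and no reset: what is moved stays moved. The work goes in short steps, Python scripts to look and compute and a tool call to move; the robot and the scene stay as the last step left them, time stands still between calls to the robot, and variables do not carry over. Pictures are saved under pics/ and viewed, at most 10 in all, crops included, and the job is handed in when it is done.

Besides the shell and the picture viewer there is one more tool, called after "Call:" in YAML: its name, and indented under it one key for each argument. arm_command: Moves the arm, as the interface text tells. Its arguments: {"type":"object","properties":{"commands":{"type":"array"},"grip_force":{"type":"number"}},"required":["commands"]}

```bash
mkdir -p pics; ls; cat > h.py <<'E'
import numpy as np, cv2
from plant import env
from scipy.spatial.transform import Rotation as R
def cam(n):
    p=env.camera_params(n); K=np.array(p["camera_matrix"]); Rm=cv2.Rodrigues(np.array(p["rvec"],float))[0]; t=np.array(p["tvec"],float).ravel()
    return K,Rm,t
def plane(n,uv,z):
    K,Rm,t=cam(n); uv=np.atleast_2d(uv).astype(float)
    d=(np.c_[uv,np.ones(len(uv))]@np.linalg.inv(K).T)@Rm; c=-Rm.T@t
    return c+d*((z-c[2])/d[:,2])[:,None]
def proj(n,P):
    K,Rm,t=cam(n); q=np.atleast_2d(P)@Rm.T+t; q=q@K.T; return q[:,:2]/q[:,2:]
def snap(n,f):
    im=env.camera(n); cv2.imwrite(f"pics/{f}.png",im[:,:,::-1]); return im
E
python3 - <<'E'
from h import *
for n in("scene","top"): snap(n,n+"0"); K,Rm,t=cam(n); print(n,K.tolist(),(-Rm.T@t))
p=env.camera_params("wrist");print(p)
s=env.read_state();print(s["tcp_pos"],s["eef_rot"],s["time"])
E
```

```text
pics
scene [[531.401142092396, 0.0, 315.4141494470517], [0.0, 531.401142092396, 244.107802125815], [0.0, 0.0, 1.0]] [-0.18561041 -0.50798705  0.87116664]
top [[513.6352704929785, 0.0, 319.9334317913373], [0.0, 513.6352704929785, 233.80969009105831], [0.0, 0.0, 1.0]] [ 0.48126889 -0.01542435  1.36104629]
{'camera_matrix': array([[371.64829954,   0.        , 321.1482119 ],
       [  0.        , 371.64829954, 238.81391463],
       [  0.        ,   0.        ,   1.        ]]), 'tool_from_camera': array([[ 1.12756050e-03, -9.70751018e-01, -2.40085796e-01,
         6.88957878e-02],
       [ 9.99999277e-01,  9.94401934e-04,  6.75770899e-04,
        -3.65554984e-05],
       [-4.17263509e-04, -2.40086384e-01,  9.70751438e-01,
        -1.60753107e-01],
       [ 0.00000000e+00,  0.00000000e+00,  0.00000000e+00,
         1.00000000e+00]])}
[ 0.27985203 -0.61385911  0.22386564] [-5.37516072e-04  9.77215601e-01  2.12248335e-01 -1.57880216e-04] 0.1
```

View pics/top0.png

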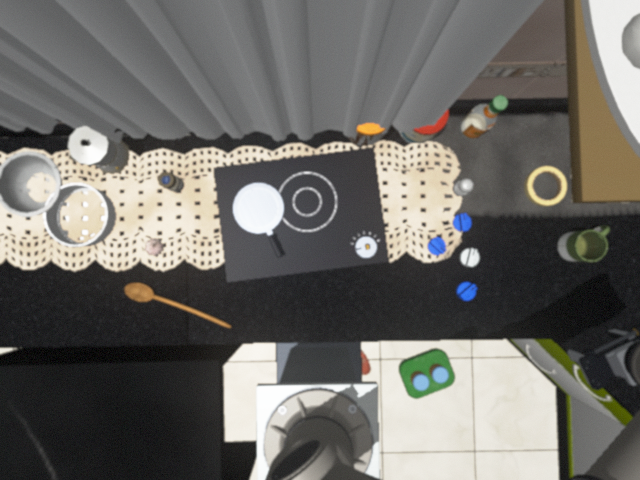

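View pics/scene0.png

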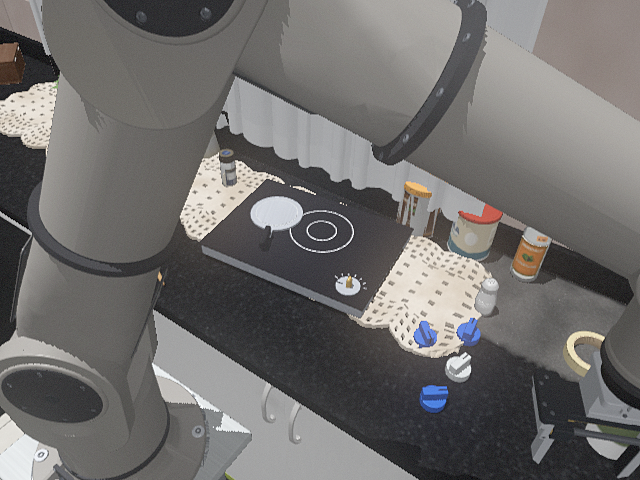

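Top view: diffuser disc at about (258,208) with its handle running to (280,250), ring at (307,201), stem and dial at (366,246). There are four knob-shaped things: blue at (437,245), (462,222) and (467,292), and silver at (470,257). The silver one is meant because it is aluminium and not blue. Next, an enlarged crop and measurements.

```bash
python3 - <<'E'
from h import *
t=cv2.imread("pics/top0.png"); s=cv2.imread("pics/scene0.png")
up=lambda a,k:cv2.resize(a,None,fx=k,fy=k,interpolation=cv2.INTER_CUBIC)
a=up(t[235:275,450:490],9); b=up(t[226:266,346:386],9)
c=up(s[340:395,430:485],6.5455); d=up(s[260:310,320:375],6.5455)
d=cv2.resize(d,(360,240)); c=cv2.resize(c,(360,360))[:240]
cv2.imwrite("pics/crop1.png",np.vstack([np.hstack([a,b]),np.hstack([c,d])]))
# diffuser disc: bright blob
g=cv2.cvtColor(t,cv2.COLOR_BGR2GRAY)
m=np.zeros_like(g); m[170:250,225:290]=(g[170:250,225:290]>150)
m=cv2.morphologyEx(m,cv2.MORPH_OPEN,np.ones((7,7)))
cs,_=cv2.findContours(m,0,1); c0=max(cs,key=cv2.contourArea); e=cv2.fitEllipse(cv2.convexHull(c0)); print("disc",e,plane("top",e[0],.052))
# ring: bright thin points right of disc
m=np.zeros_like(g); m[160:240,290:345]=(g[160:240,290:345]>110)
ys,xs=np.nonzero(m); r=np.hypot(xs-307,ys-201); k=(r>24)&(r<36)&(xs>291); e=cv2.fitEllipse(np.c_[xs,ys][k].astype(np.float32)); print("ring",e,plane("top",e[0],.045))
k=(r<20); e=cv2.fitEllipse(np.c_[xs,ys][k].astype(np.float32)); print("ring2",e,plane("top",e[0],.045))
# knob
m=np.zeros_like(g); m[245:270,458:483]=(g[245:270,458:483]>110)
ys,xs=np.nonzero(m); print("knob",xs.mean(),ys.mean(),plane("top",[xs.mean(),ys.mean()],.02))
print("stem",plane("top",[366,246],.06), "handle end",plane("top",[280,252],.074))
print("hob corners",plane("top",[[215,167],[374,149],[388,262],[227,282]],.045))
E
```

```text
disc ((258.1517333984375, 207.82485961914062), (51.54344940185547, 51.75153350830078), 152.89537048339844) [[0.6103842  0.14257655 0.052     ]]
ring ((306.8675842285156, 201.42971801757812), (58.151817321777344, 58.35945510864258), 7.026686668395996) [[0.62548651 0.01791365 0.045     ]]
ring2 ((306.6566162109375, 201.36912536621094), (27.459379196166992, 27.839387893676758), 66.17179870605469) [[0.62565205 0.0184539  0.045     ]]
knob 469.5031847133758 256.92356687898086 [[ 0.47590552 -0.40317438  0.02      ]]
stem [[ 0.50802901 -0.13046414  0.06      ]] handle end [[0.49628905 0.08642273 0.074     ]]
hob corners [[ 0.71866037  0.25363949  0.045     ]
 [ 0.7585823  -0.15763299  0.045     ]
 [ 0.46648729 -0.18720407  0.045     ]
 [ 0.42228065  0.2251091   0.045     ]]
```

View pics/crop1.png

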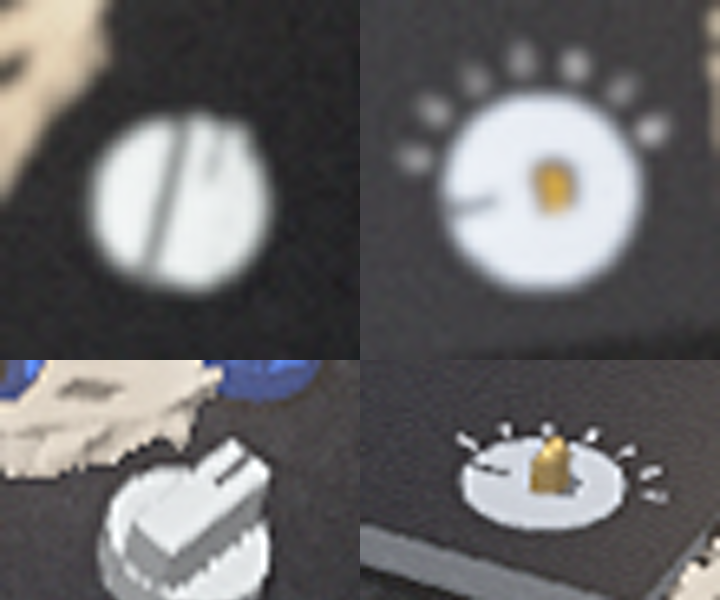

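Crop: the silver knob has a black mark at its far end (crop (215,165)), so its x points about world +x. The stem's dial mark is to the left (crop (475,202)), so the stem's x points about world +y. I'll go to the handle first, writing a helper for tool-frame shifts.

```bash
cat >> h.py <<'E'
def to(xyz,yaw=None):
    s=env.read_state(); M=R.from_quat(np.roll(s["eef_rot"],-1)).as_matrix(); d=M.T@(np.array(xyz)-s["tcp_pos"])*1000
    y0=np.arctan2(M[1,0],M[0,0]); tw=None if yaw is None else round(float(y0-yaw),3)
    print("shift",d.round(1),"twist",tw,"| tcp",np.round(s["tcp_pos"],4),"yaw",round(float(y0),3),"F",np.round(s["ft_force"],1),"gap",round(float(s["finger_gap"]),4),"t",round(float(s["time"]),2))
def wcam():
    s=env.read_state(); T=np.eye(4); T[:3,:3]=R.from_quat(np.roll(s["eef_rot"],-1)).as_matrix(); T[:3,3]=s["tcp_pos"]
    p=env.camera_params("wrist"); return T@np.array(p["tool_from_camera"]),np.array(p["camera_matrix"])
def wplane(uv,z,C=None):
    T,K=C or wcam(); uv=np.atleast_2d(uv).astype(float)-K[:2,2]; r=np.hypot(*uv.T); th=r/K[0,0]
    d=np.c_[uv/np.maximum(r,1e-9)[:,None]*np.sin(th)[:,None],np.cos(th)]@T[:3,:3].T
    return T[:3,3]+d*((z-T[2,3])/d[:,2])[:,None]
def wproj(P,C=None):
    T,K=C or wcam(); q=(np.atleast_2d(P)-T[:3,3])@T[:3,:3]; n=np.hypot(q[:,0],q[:,1]); th=np.arctan2(n,q[:,2])
    return q[:,:2]/n[:,None]*(th*K[0,0])[:,None]+K[:2,2]
E
python3 -c "
from h import *
to([.514,.095,.20],.457)"
```

```text
shift [ 507.1 -547.8   24.4] twist -0.029 | tcp [ 0.2799 -0.6139  0.2239] yaw 0.428 F [-0.2 -0.4 -0.2] gap 0.0936 t 0.1
```

Call:
arm_command:
  commands:
    - {"x": 42, "y": -45, "z": 0}
    - {"x": 84, "y": -90, "z": 0}
    - {"x": 126, "y": -135, "z": 0}
    - {"x": 168, "y": -180, "z": 0}
    - {"x": 210, "y": -225, "z": 0}

```text
invalid input at $.commands[0]: expected keys x, y, z, twist, jaw
```

Call:
arm_command:
  commands:
    - {"x": 42, "y": -45, "z": 0}
    - {"x": 84, "y": -90, "z": 5}
    - {"x": 126, "y": -135, "z": 10}
    - {"x": 168, "y": -180, "z": 15}
    - {"x": 210, "y": -225, "z": 20}

```text
invalid input at $.commands[0]: expected keys x, y, z, twist, jaw
```

```bash
python3 -c "
from h import *
to([.514,.095,.20],.457)"
```

```text
shift [ 507.1 -547.8   24.4] twist -0.029 | tcp [ 0.2799 -0.6139  0.2239] yaw 0.428 F [-0.2 -0.4 -0.2] gap 0.0936 t 0.1
```

Call:
arm_command:
  commands:
    - {"x": 42, "y": -45, "z": 0, "twist": 0, "jaw": 0.5}
    - {"x": 84, "y": -90, "z": 0, "twist": 0, "jaw": 0.5}
    - {"x": 126, "y": -135, "z": 0, "twist": 0, "jaw": 0.5}
    - {"x": 168, "y": -180, "z": 0, "twist": 0, "jaw": 0.5}
    - {"x": 210, "y": -225, "z": 0, "twist": 0, "jaw": 0.5}

```text
time: 0.72
tcp_pos: [0.378, -0.3203, 0.2244]
eef_rot: [0.0, 0.977, 0.212, -0.0]
ft_force: [1.0, -0.1, -0.0]
finger_gap: 0.0705
finger_force: 0.0
```

Call:
arm_command:
  commands:
    - {"x": 42, "y": -45, "z": 0, "twist": 0, "jaw": 0.5}
    - {"x": 84, "y": -90, "z": 5, "twist": 0, "jaw": 0.5}
    - {"x": 126, "y": -135, "z": 10, "twist": 0, "jaw": 0.5}
    - {"x": 168, "y": -180, "z": 15, "twist": 0, "jaw": 0.5}
    - {"x": 210, "y": -225, "z": 20, "twist": 0, "jaw": 0.5}

```text
time: 1.35
tcp_pos: [0.4757, -0.0286, 0.2045]
eef_rot: [0.0, 0.977, 0.212, 0.0]
ft_force: [0.4, -0.4, -0.7]
finger_gap: 0.07
finger_force: 0.0
```

```bash
python3 -c "
from h import *
to([.514,.095,.20],.457)"
```

```text
shift [ 86.1 -96.6   4.5] twist -0.03 | tcp [ 0.4757 -0.0286  0.2045] yaw 0.427 F [ 0.4 -0.4 -0.7] gap 0.07 t 1.35
```

Call:
arm_command:
  commands:
    - {"x": 42, "y": -45, "z": 0, "twist": -0.03, "jaw": 0.2}
    - {"x": 86, "y": -97, "z": 5, "twist": -0.03, "jaw": 0.2}
    - {"x": 86, "y": -97, "z": 5, "twist": -0.03, "jaw": 0.2}
    - {"x": 86, "y": -97, "z": 5, "twist": -0.03, "jaw": 0.2}

```text
time: 1.85
tcp_pos: [0.5132, 0.0935, 0.1991]
eef_rot: [-0.0, 0.974, 0.227, -0.001]
ft_force: [0.2, -0.5, -0.6]
finger_gap: 0.0565
finger_force: 0.0
```

```bash
python3 -c "
from h import *
to([.514,.095,.07],.457)
C=wcam(); im=snap('wrist','w1')
print(wproj([[.6104,.1426,.052],[.6255,.018,.045],[.514,.095,.074],[.508,-.13,.073]],C).round())"
```

```text
shift [  1.5  -1.  129.1] twist 0.002 | tcp [0.5132 0.0935 0.1991] yaw 0.459 F [ 0.2 -0.5 -0.6] gap 0.0565 t 1.85
[[320. 100.]
 [455. 154.]
 [320. 235.]
 [522. 339.]]
```

View pics/w1.png

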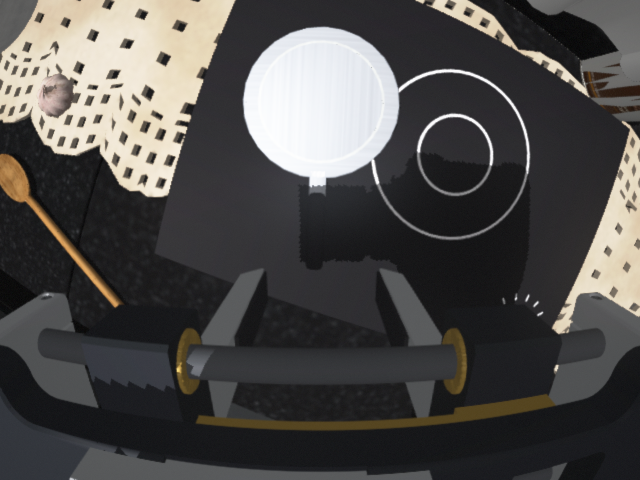

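Wrist view: disc centre is at about (320,101), as predicted. The bright neck is at (317,182) and the handle lies in the gripper's shadow below it. I'll take the handle's direction from disc centre to neck.

```bash
python3 -c "
from h import *
C=wcam(); g=cv2.imread('pics/w1.png',0)
m=(g[20:185,235:402]>150).astype(np.uint8); m=cv2.morphologyEx(m,cv2.MORPH_OPEN,np.ones((31,31)))
c=max(cv2.findContours(m,0,1)[0],key=cv2.contourArea)[:,0]+[235,20]; P=wplane(c,.052,C)[:,:2]
(cx,cy),rad=cv2.minEnclosingCircle(P.astype(np.float32)); print('disc',cx,cy,rad)
n=g[181:192,300:340]>150; ys,xs=np.nonzero(n); u=[xs.mean()+300,ys.mean()+181]; print(u)
for z in(.05,.056): 
  p=wplane(u,z,C)[0]; a=np.arctan2(cy-p[1],cx-p[0]); print(p,a, np.hypot(cy-p[1],cx-p[0]))
  q=[cx-.107*np.cos(a),cy-.107*np.sin(a),.07]; to(q,a)
e=cv2.createCLAHE(8,(8,8)).apply(g)[170:290,260:380]; cv2.imwrite('pics/w1c.png',cv2.resize(e,None,fx=4,fy=4))
"
```

```text
disc 0.6109998822212219 0.1404268443584442 0.0652284100651741
[np.float64(316.6), np.float64(183.2)]
[0.54743109 0.11340592 0.05      ] 0.401926390439058 0.06907330938410775
shift [  2.2  -5.8 129.2] twist 0.055 | tcp [0.5132 0.0925 0.1992] yaw 0.457 F [-0.5 -1.   0.5] gap 0.0562 t 1.9
[0.54796747 0.11359219 0.056     ] 0.40248702870085606 0.06850681477594893
shift [  2.2  -5.7 129.2] twist 0.055 | tcp [0.5132 0.0925 0.1992] yaw 0.457 F [-0.5 -1.   0.5] gap 0.0562 t 1.9
```

View pics/w1c.png

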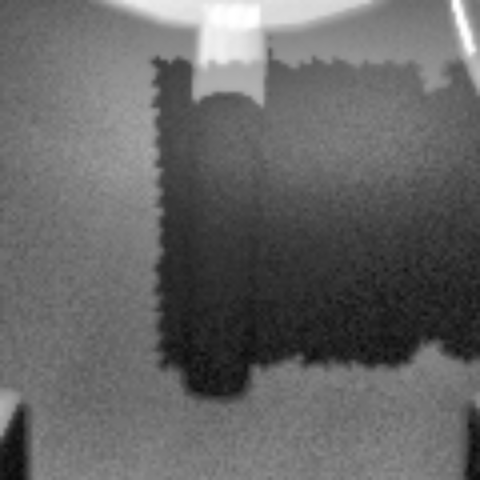

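Enhanced crop: the handle runs from (228,95) to (217,390) in the crop, which agrees with a yaw of about 0.40. Descend and grip.

Call:
arm_command:
  commands:
    - {"x": 2, "y": -6, "z": 40, "twist": 0.055, "jaw": 0.2}
    - {"x": 2, "y": -6, "z": 90, "twist": 0.055, "jaw": 0.2}
    - {"x": 2, "y": -6, "z": 120, "twist": 0.055, "jaw": 0.1}
    - {"x": 2, "y": -6, "z": 129, "twist": 0.055, "jaw": 0.0}
    - {"x": 2, "y": -6, "z": 129, "twist": 0.055, "jaw": -0.2}
  grip_force: 30

```text
time: 2.52
tcp_pos: [0.5128, 0.0989, 0.0709]
eef_rot: [0.0, 0.98, 0.199, -0.0]
ft_force: [-0.2, -0.3, 0.3]
finger_gap: 0.0404
finger_force: 0.0
```

Call:
arm_command:
  commands:
    - {"x": 0, "y": 0, "z": 0, "twist": 0, "jaw": -0.6}
    - {"x": 0, "y": 0, "z": 0, "twist": 0, "jaw": -1}
    - {"x": 0, "y": 0, "z": 0, "twist": 0, "jaw": -1}
    - {"x": 0, "y": 0, "z": 0, "twist": 0, "jaw": -1}

```text
time: 3.02
tcp_pos: [0.5131, 0.0997, 0.0712]
eef_rot: [0.0, 0.98, 0.2, 0.001]
ft_force: [-2.2, -1.5, 7.7]
finger_gap: 0.0139
finger_force: 30.0
```

```bash
python3 -c "
from h import *
s=env.read_state(); a=.402; c=np.array([.6110,.1410]); t=np.array([.6256,.0182])
p=s['tcp_pos']; to([p[0]+t[0]-c[0],p[1]+t[1]-c[1],p[2]]); print(s['finger_force'])"
```

```text
shift [-34.7 118.7   0. ] twist None | tcp [0.5131 0.0997 0.0712] yaw 0.403 F [-2.2 -1.5  7.7] gap 0.0139 t 3.02
29.998260140419006
```

Call:
arm_command:
  commands:
    - {"x": -3.5, "y": 12, "z": 0, "twist": 0, "jaw": -1}
    - {"x": -7, "y": 24, "z": 0, "twist": 0, "jaw": -1}
    - {"x": -10.5, "y": 36, "z": 0, "twist": 0, "jaw": -1}
    - {"x": -14, "y": 48, "z": 0, "twist": 0, "jaw": -1}
    - {"x": -17.5, "y": 60, "z": 0, "twist": 0, "jaw": -1}

```text
time: 3.65
tcp_pos: [0.5208, 0.0385, 0.0712]
eef_rot: [-0.0, 0.98, 0.201, 0.001]
ft_force: [-0.5, 5.5, 6.1]
finger_gap: 0.0138
finger_force: 30.1
```

Call:
arm_command:
  commands:
    - {"x": -3.5, "y": 12, "z": 0, "twist": 0, "jaw": -1}
    - {"x": -7, "y": 24, "z": 0, "twist": 0, "jaw": -1}
    - {"x": -10.5, "y": 36, "z": 0, "twist": 0, "jaw": -1}
    - {"x": -14, "y": 48, "z": 0, "twist": 0, "jaw": -1}
    - {"x": -17, "y": 59, "z": 0, "twist": 0, "jaw": -1}

```text
time: 4.28
tcp_pos: [0.5283, -0.0225, 0.0712]
eef_rot: [-0.0, 0.98, 0.201, 0.001]
ft_force: [-0.5, 6.4, 7.0]
finger_gap: 0.0138
finger_force: 30.1
```

Call:
arm_command:
  commands:
    - {"x": 0, "y": 0, "z": 0, "twist": 0, "jaw": -1}
    - {"x": 0, "y": 0, "z": 0, "twist": 0, "jaw": -1}

```text
time: 4.53
tcp_pos: [0.5283, -0.024, 0.0713]
eef_rot: [0.0, 0.98, 0.2, 0.001]
ft_force: [0.4, -3.1, 6.6]
finger_gap: 0.0139
finger_force: 30.0
```

```bash
cat > disc.py <<'E'
from h import *
im=env.camera("wrist"); C=wcam(); g=cv2.cvtColor(im,cv2.COLOR_RGB2GRAY); cv2.imwrite("pics/w_disc.png",g)
m=(g>150).astype(np.uint8); m[290:]=0; m=cv2.morphologyEx(m,cv2.MORPH_OPEN,cv2.getStructuringElement(2,(41,41)))
best=None
for c in cv2.findContours(m,0,1)[0]:
    P=wplane(c[:,0],.052,C)[:,:2]; (x,y),r=cv2.minEnclosingCircle(P.astype(np.float32)); print(np.round([x,y,r],4),c[:,0].mean(0).round())
K,Rm,t=cam("top")
im=env.camera("top"); cv2.imwrite("pics/t_disc.png",im[:,:,::-1])
to([.6256,.0182,.07])
E
python3 disc.py
```

```text
[ 0.6144 -0.214   0.0223] [629. 262.]
[ 0.67   -0.177   0.0158] [630. 168.]
[0.6251 0.0175 0.0654] [321.  89.]
shift [106.   -0.7   1.4] twist None | tcp [ 0.5284 -0.024   0.0713] yaw 0.402 F [ 1.1 -2.8  6.3] gap 0.0136 t 4.62
```

Call:
arm_command:
  commands:
    - {"x": 0, "y": 0, "z": 0, "twist": 0, "jaw": -0.5}
    - {"x": 0, "y": 0, "z": 0, "twist": 0, "jaw": -0.2}
    - {"x": 0, "y": 0, "z": 0, "twist": 0, "jaw": 0.0}
    - {"x": 0, "y": 0, "z": -40, "twist": 0, "jaw": 0.06}
    - {"x": 0, "y": 0, "z": -100, "twist": 0, "jaw": 0.06}

```text
time: 5.25
tcp_pos: [0.5264, -0.0231, 0.1704]
eef_rot: [-0.001, 0.98, 0.2, -0.002]
ft_force: [1.0, -1.1, 1.1]
finger_gap: 0.0497
finger_force: 0.0
```

```bash
python3 -c "
from h import *
to([.476,-.403,.20],-.2)"
```

```text
shift [-195.5  329.6  -29.7] twist 0.603 | tcp [ 0.5264 -0.0231  0.1704] yaw 0.403 F [ 1.  -1.1  1.1] gap 0.0497 t 5.25
```

Call:
arm_command:
  commands:
    - {"x": -28, "y": 47, "z": -10, "twist": 0.1, "jaw": 0.06}
    - {"x": -56, "y": 94, "z": -20, "twist": 0.2, "jaw": 0.06}
    - {"x": -84, "y": 141, "z": -30, "twist": 0.3, "jaw": 0.06}
    - {"x": -112, "y": 188, "z": -30, "twist": 0.4, "jaw": 0.06}
    - {"x": -140, "y": 235, "z": -30, "twist": 0.5, "jaw": 0.06}

```text
time: 5.88
tcp_pos: [0.4904, -0.296, 0.2007]
eef_rot: [0.0, 0.999, -0.05, 0.0]
ft_force: [1.2, -0.2, 0.5]
finger_gap: 0.0499
finger_force: 0.0
```

```bash
python3 -c "
from h import *
to([.476,-.403,.20],-.2)"
```

```text
shift [ -3.6 107.9   0.8] twist 0.1 | tcp [ 0.4904 -0.296   0.2007] yaw -0.1 F [ 1.2 -0.2  0.5] gap 0.0499 t 5.88
```

Call:
arm_command:
  commands:
    - {"x": -2, "y": 54, "z": 0, "twist": 0.05, "jaw": 0.06}
    - {"x": -4, "y": 108, "z": 0, "twist": 0.1, "jaw": 0.06}
    - {"x": -4, "y": 108, "z": 0, "twist": 0.1, "jaw": 0.06}
    - {"x": -4, "y": 108, "z": 0, "twist": 0.1, "jaw": 0.06}

```text
time: 6.38
tcp_pos: [0.4765, -0.4009, 0.2001]
eef_rot: [-0.0, 0.995, -0.098, -0.0]
ft_force: [0.2, -0.3, -0.0]
finger_gap: 0.0501
finger_force: 0.0
```

```bash
python3 -c "
from h import *
C=wcam(); im=snap('wrist','w2')
u=wproj([.476,-.403,.038],C)[0]; print(u); x,y=u.astype(int)
cv2.imwrite('pics/w2c.png',cv2.resize(im[y-50:y+50,x-60:x+60,::-1],None,fx=6,fy=6,interpolation=2)); print(x-60,y-50); np.save('C.npy',C[0])"
```

```text
[323.26209696 226.94817502]
263 176
```

View pics/w2c.png

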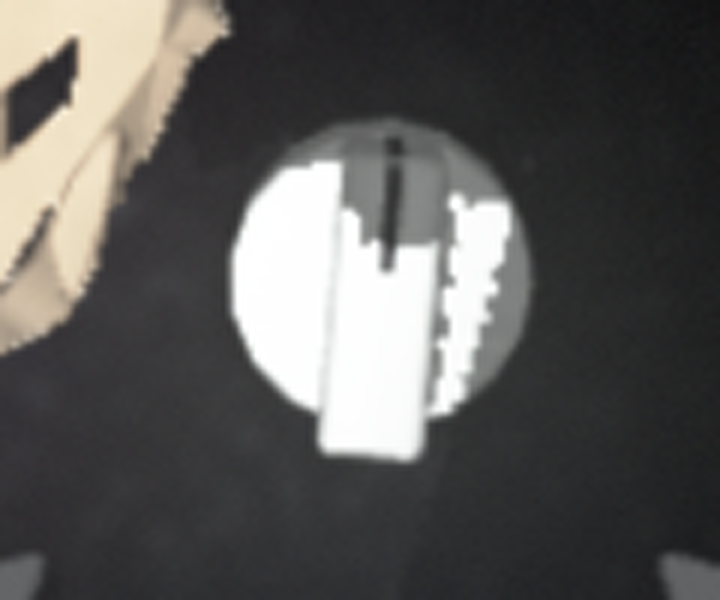

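Crop: the knob's bar has top-face corners at about (319,450), (420,458), (344,145) and (447,150) in the crop, with the black mark at the top end (393,140–270). It is clear between the fingers.

```bash
python3 -c "
from h import *
K=np.array(env.camera_params('wrist')['camera_matrix']); C=(np.load('C.npy'),K)
c=(np.array([[319,450],[420,458],[344,145],[447,150.]])+.5)/6-.5+[263,176]
P=wplane(c,.038,C); f=(P[2]+P[3])/2;b=(P[0]+P[1])/2; m=(f+b)/2; a=np.arctan2(f[1]-b[1],f[0]-b[0])
print(P.round(4),m,a,np.linalg.norm(f-b),np.linalg.norm(P[0]-P[1])); w=P[0]-P[1]; print(np.arctan2(w[1],w[0])-np.pi/2)
to([m[0],m[1],.041],a)"
```

```text
[[ 0.4559 -0.3921  0.038 ]
 [ 0.4517 -0.4068  0.038 ]
 [ 0.5005 -0.4048  0.038 ]
 [ 0.4969 -0.4195  0.038 ]] [ 0.47625131 -0.40581111  0.038     ] -0.27549943626183293 0.0465828210068972 0.015253366832630894
-0.2780143948211613
shift [  0.6   5.6 159.3] twist 0.08 | tcp [ 0.4768 -0.4003  0.2003] yaw -0.196 F [ 0.6  0.6 -0.3] gap 0.05 t 6.42
```

Call:
arm_command:
  commands:
    - {"x": 0.5, "y": 5.5, "z": 50, "twist": 0.08, "jaw": 0.06}
    - {"x": 0.5, "y": 5.5, "z": 100, "twist": 0.08, "jaw": 0.06}
    - {"x": 0.5, "y": 5.5, "z": 145, "twist": 0.08, "jaw": 0.06}
    - {"x": 0.5, "y": 5.5, "z": 159, "twist": 0.08, "jaw": 0.06}
    - {"x": 0.5, "y": 5.5, "z": 159, "twist": 0.08, "jaw": 0.06}
  grip_force: 40

```text
time: 7.05
tcp_pos: [0.4762, -0.4062, 0.0417]
eef_rot: [-0.0, 0.99, -0.138, -0.0]
ft_force: [-0.3, 0.4, -0.5]
finger_gap: 0.0496
finger_force: 0.0
```

Call:
arm_command:
  commands:
    - {"x": 0, "y": 0, "z": 0, "twist": 0, "jaw": -0.3}
    - {"x": 0, "y": 0, "z": 0, "twist": 0, "jaw": -0.6}
    - {"x": 0, "y": 0, "z": 0, "twist": 0, "jaw": -1}
    - {"x": 0, "y": 0, "z": 0, "twist": 0, "jaw": -1}
    - {"x": 0, "y": 0, "z": 0, "twist": 0, "jaw": -1}

```text
time: 7.68
tcp_pos: [0.476, -0.4071, 0.042]
eef_rot: [0.0, 0.99, -0.138, 0.0]
ft_force: [-1.0, 0.6, 7.0]
finger_gap: 0.0161
finger_force: 40.0
```

```bash
python3 -c "
from h import *
to([.4763,-.4058,.15],-.275)"
```

```text
shift [  -0.    -1.3 -108. ] twist -0.002 | tcp [ 0.476  -0.4071  0.042 ] yaw -0.277 F [-1.   0.6  7. ] gap 0.0161 t 7.67
```

Call:
arm_command:
  commands:
    - {"x": 0, "y": 0, "z": -20, "twist": 0, "jaw": -1}
    - {"x": 0, "y": 0, "z": -70, "twist": -0.1, "jaw": -1}
    - {"x": 0, "y": 0, "z": -115, "twist": -0.25, "jaw": -1}
    - {"x": 0, "y": -20, "z": -128, "twist": -0.42, "jaw": -1}
    - {"x": 0, "y": -50, "z": -128, "twist": -0.6, "jaw": -1}

```text
time: 8.3
tcp_pos: [0.4898, -0.3596, 0.1724]
eef_rot: [0.001, 0.987, 0.163, 0.001]
ft_force: [-0.4, 0.8, -1.6]
finger_gap: 0.0158
finger_force: 40.0
```

```bash
python3 -c "
from h import *
to([.521,-.219,.17],1.72)"
```

```text
shift [  74.6 -123.2    2.1] twist -1.393 | tcp [ 0.4898 -0.3596  0.1724] yaw 0.327 F [-0.4  0.8 -1.6] gap 0.0158 t 8.3
```

Call:
arm_command:
  commands:
    - {"x": 15, "y": -25, "z": 0, "twist": -0.18, "jaw": -1}
    - {"x": 30, "y": -50, "z": 0, "twist": -0.36, "jaw": -1}
    - {"x": 45, "y": -74, "z": 0, "twist": -0.54, "jaw": -1}
    - {"x": 60, "y": -99, "z": 0, "twist": -0.72, "jaw": -1}
    - {"x": 75, "y": -123, "z": 2, "twist": -0.9, "jaw": -1}

```text
time: 8.93
tcp_pos: [0.5218, -0.2177, 0.1689]
eef_rot: [0.001, 0.817, 0.576, 0.0]
ft_force: [-0.8, -0.2, -1.8]
finger_gap: 0.0151
finger_force: 40.0
```

Call:
arm_command:
  commands:
    - {"x": 0, "y": 0, "z": 0, "twist": -0.18, "jaw": -1}
    - {"x": 0, "y": 0, "z": 0, "twist": -0.36, "jaw": -1}
    - {"x": 0, "y": 0, "z": 0, "twist": -0.49, "jaw": -1}
    - {"x": 0, "y": 0, "z": 0, "twist": -0.49, "jaw": -1}
    - {"x": 0, "y": 0, "z": 0, "twist": -0.49, "jaw": -1}

```text
time: 9.55
tcp_pos: [0.5216, -0.2186, 0.1681]
eef_rot: [0.0, 0.656, 0.754, -0.0]
ft_force: [-0.6, -0.3, 0.1]
finger_gap: 0.0159
finger_force: 40.0
```

```bash
python3 -c "
from h import *
to([.521,-.219,.17],1.72)
C=wcam(); im=snap('wrist','w3'); np.save('C3.npy',C[0])
u=wproj([[.508,-.13,.06]],C)[0]; print(u); x,y=u.astype(int); x0=max(x-60,0); y0=max(y-50,0); print(x0,y0)
c=cv2.resize(im[y0:y0+100,x0:x0+120,::-1],None,fx=6,fy=6,interpolation=2)
cv2.imwrite('pics/w3c.png',c)"
```

```text
shift [-0.3 -0.6 -1.9] twist -0.011 | tcp [ 0.5216 -0.2186  0.1681] yaw 1.709 F [-0.6 -0.3  0.1] gap 0.0159 t 9.55
[320.01009971 120.35730683]
260 70
```

View pics/w3c.png

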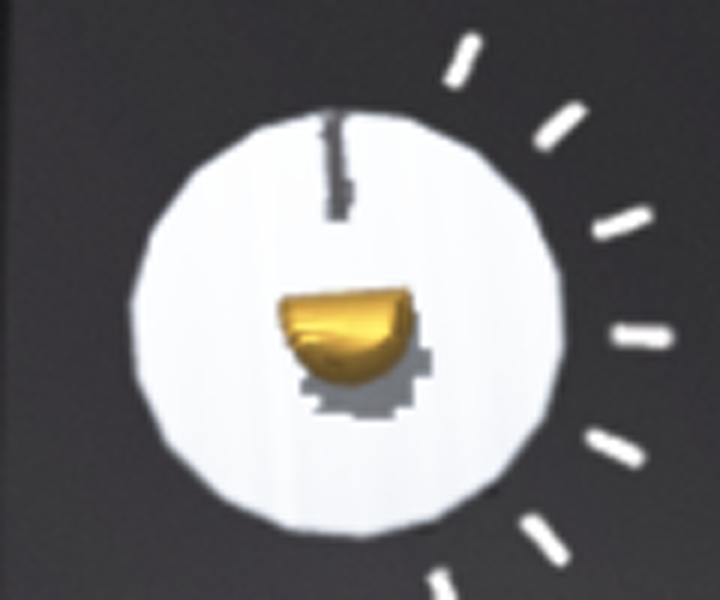

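Crop: dial disc centre is at about (348,322), black mark from (332,118) to (338,215), and the stem's flat edge from (282,298) to (409,290) in the crop.

```bash
cat > stem.py <<'E'
from h import *
K=np.array(env.camera_params('wrist')['camera_matrix']); C=(np.load('C3.npy'),K)
g=cv2.imread('pics/w3.png',0)[70:170,260:380]
m=(g>140).astype(np.uint8); c=max(cv2.findContours(m,0,1)[0],key=cv2.contourArea); h=cv2.convexHull(c)[:,0]
P=wplane(h+[260,70],.049,C); e=cv2.fitEllipse(P[:,:2].astype(np.float32)*1000); o=np.array(e[0])/1000; print("dial",o,e[1],e[2])
f=lambda a:wplane((np.array(a)+.5)/6-.5+[260,70],.049,C)
A=f([[332,118],[338,215]]); mid=A.mean(0)[:2]; print("mark dir from line",np.arctan2(*(A[0]-A[1])[[1,0]]),"from centre",np.arctan2(*(mid-o)[::-1]))
B=wplane((np.array([[282,298],[409,290.]])+.5)/6-.5+[260,70],.066,C); w=B[0]-B[1]; print("flat",np.linalg.norm(w),np.arctan2(w[1],w[0])-np.pi/2, B.mean(0))
print("stem proj err px",wproj([[*o,.073]],C)*1)
to([*o,.168],np.arctan2(*(mid-o)[::-1]))
E
python3 stem.py
```

```text
dial [ 0.5062453  -0.13166103] (53.491546630859375, 53.73805236816406) 165.54495239257812
mark dir from line 1.770270960088448 from centre 1.7846788505174618
flat 0.014788514807392928 -4.510886252798313 [ 0.50593749 -0.12944919  0.066     ]
stem proj err px [[317.04919729 120.96056105]]
shift [88.2 -3.2 -0.1] twist -0.075 | tcp [ 0.5216 -0.2185  0.1679] yaw 1.71 F [ 1.1  0.2 -0.1] gap 0.0157 t 9.6
```

Call:
arm_command:
  commands:
    - {"x": 30, "y": -1, "z": 0, "twist": -0.03, "jaw": -1}
    - {"x": 60, "y": -2, "z": 0, "twist": -0.067, "jaw": -1}
    - {"x": 88, "y": -3, "z": 0, "twist": -0.067, "jaw": -1}
    - {"x": 88, "y": -3, "z": 30, "twist": -0.067, "jaw": -1}
    - {"x": 88, "y": -3, "z": 43, "twist": -0.067, "jaw": -1}

```text
time: 10.22
tcp_pos: [0.5054, -0.1301, 0.1236]
eef_rot: [-0.001, 0.629, 0.778, -0.0]
ft_force: [-0.2, -0.3, -0.6]
finger_gap: 0.0154
finger_force: 40.0
```

Call:
arm_command:
  commands:
    - {"x": 0, "y": 0, "z": 0, "twist": 0, "jaw": -1}
    - {"x": 0, "y": 0, "z": 0, "twist": 0, "jaw": -1}
  grip_force: 50

```text
time: 10.48
tcp_pos: [0.5065, -0.1316, 0.1251]
eef_rot: [0.0, 0.63, 0.777, 0.0]
ft_force: [-0.3, -0.5, -1.2]
finger_gap: 0.0153
finger_force: 50.0
```

```bash
python3 -c "
from h import *
to([.5063,-.1318,.105],1.777)"
```

```text
shift [-0.1 -0.3 20.1] twist 0.003 | tcp [ 0.5065 -0.1316  0.1251] yaw 1.78 F [-0.3 -0.5 -1.2] gap 0.0153 t 10.47
```

Aligned. Lower slowly, watching the force.

Call:
arm_command:
  commands:
    - {"x": 0, "y": 0, "z": 5, "twist": 0, "jaw": -1}
    - {"x": 0, "y": 0, "z": 10, "twist": 0, "jaw": -1}
    - {"x": 0, "y": 0, "z": 13, "twist": 0, "jaw": -1}
    - {"x": 0, "y": 0, "z": 15, "twist": 0, "jaw": -1}
    - {"x": 0, "y": 0, "z": 15, "twist": 0, "jaw": -1}

```text
time: 11.1
tcp_pos: [0.5063, -0.1316, 0.1094]
eef_rot: [-0.0, 0.629, 0.777, 0.0]
ft_force: [-0.6, 0.4, -0.8]
finger_gap: 0.0155
finger_force: 50.0
```

Call:
arm_command:
  commands:
    - {"x": 0, "y": 0, "z": 3, "twist": 0, "jaw": -1}
    - {"x": 0, "y": 0, "z": 6, "twist": 0, "jaw": -1}
    - {"x": 0, "y": 0, "z": 8, "twist": 0, "jaw": -1}
    - {"x": 0, "y": 0, "z": 10, "twist": 0, "jaw": -1}
    - {"x": 0, "y": 0, "z": 10, "twist": 0, "jaw": -1}

```text
time: 11.72
tcp_pos: [0.5064, -0.1316, 0.0994]
eef_rot: [0.0, 0.629, 0.777, 0.0]
ft_force: [3.7, 2.3, -2.7]
finger_gap: 0.0156
finger_force: 50.0
```

Call:
arm_command:
  commands:
    - {"x": 0, "y": 0, "z": 1.5, "twist": 0, "jaw": -1}
    - {"x": 0, "y": 0, "z": 3, "twist": 0, "jaw": -1}
    - {"x": 0, "y": 0, "z": 4, "twist": 0, "jaw": -1}
    - {"x": 0, "y": 0, "z": 4, "twist": 0, "jaw": -1}
  grip_force: 60

```text
time: 12.22
tcp_pos: [0.5064, -0.1317, 0.0956]
eef_rot: [0.0, 0.629, 0.777, 0.0]
ft_force: [3.0, 1.8, 5.1]
finger_gap: 0.0152
finger_force: 60.0
```

Call:
arm_command:
  commands:
    - {"x": 0, "y": 0, "z": 1, "twist": 0, "jaw": -1}
    - {"x": 0, "y": 0, "z": 2, "twist": 0, "jaw": -1}
    - {"x": 0, "y": 0, "z": 3, "twist": 0, "jaw": -1}
    - {"x": 0, "y": 0, "z": 3, "twist": 0, "jaw": -1}

```text
time: 12.72
tcp_pos: [0.5065, -0.1316, 0.0928]
eef_rot: [0.0, 0.629, 0.777, 0.0]
ft_force: [1.0, 2.6, 9.1]
finger_gap: 0.0156
finger_force: 60.0
```

Call:
arm_command:
  commands:
    - {"x": 0, "y": 0, "z": 0.7, "twist": 0, "jaw": -1}
    - {"x": 0, "y": 0, "z": 1.3, "twist": 0, "jaw": -1}
    - {"x": 0, "y": 0, "z": 1.3, "twist": 0, "jaw": -1}

```text
time: 13.1
tcp_pos: [0.5066, -0.1317, 0.0924]
eef_rot: [0.001, 0.63, 0.777, -0.0]
ft_force: [-4.5, 3.4, 26.9]
finger_gap: 0.0155
finger_force: 60.0
```

```bash
python3 - <<'E'
exec(open('disc.py').read())
u=proj("scene",[.5065,-.1317,.07])[0].astype(int); im=env.camera("scene"); print(u)
a=cv2.resize(im[max(u[1]-50,0):u[1]+50,u[0]-60:u[0]+60,::-1],(480,400),interpolation=2)
cv2.imwrite('pics/fin.png',a)
E
```

```text
[ 0.2781 -0.1507  0.0589] [ 17. 219.]
[0.6254 0.0176 0.0657] [548.  83.]
shift [122.  147.4  22.4] twist None | tcp [ 0.5067 -0.1317  0.0924] yaw 1.78 F [-4.8  2.6 27.4] gap 0.0153 t 13.2
[348 278]
```

View pics/fin.png

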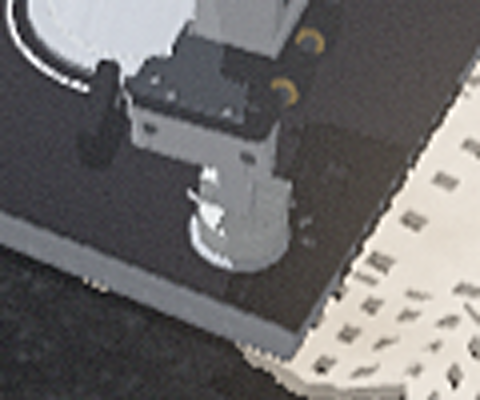

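The picture shows the knob down over the dial (about (235,230)) and the disc undisturbed inside the ring. The force rose to 27 N at the stop, at the expected height, so I'm handing in.

```bash
python3 -c "
from plant import env
print(env.sign_off())"
```

```text
the job is handed in; nothing more can be done
None
```

The job is handed in: the diffuser measured within 1 mm of the ring's centre, and the knob is fitted on the stem and held pressed at its stop with about 27 N, at 13 s on the robot's clock. Nothing touched the garlic, salt shaker or spice jar as far as I could tell, though I did not check them in a final picture.

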